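# Open the green sample case with its lever for a photo and ease the lid shut

### The arm

A 6-joint arm with a two-finger parallel gripper is mounted at the origin on the work surface. World frame = base frame: x ahead of the robot, y to its left, z up, the work surface at z = 0. Lengths are in mm, angles in degrees, forces in N, time in s.
With the tool pointing down it reaches from about 300 to 850 mm from the base axis. Payload 4.2 kg.
Tool frame: the origin (TCP) lies between the finger pads; the fingertips stand 19 mm ahead of it and the grasp point (between the pads) is the TCP (env.tips_ahead is the distance from the TCP to the fingertips, in mm); z points along the fingers, y is the direction in which the jaws open and shut (so a half turn about z gives the same grasp; the last joint's range is limited). The gripper opens to 91 mm and grips with 3 to 60 N. Pads are 32 mm wide; open, the fingers measure 118 mm over their backs; the gripper's body (76 mm by 178 mm) begins 60 mm behind the grasp point.
Start: joints at [-66.349, 18.312, 89.639, -0, 72.044, -1.146], TCP at [241.168, -521.996, 232.976] pointing down, gripper open.
Joint ranges: [-177.97, 177.97], [-48.28, 115.42], [12.27, 149.76], [-77.06, 257.06], [2.81, 150.46], [-146.56, 146.56]. Speed limits (degrees/s): [147.25, 147.25, 180, 180, 180, 180].

### API

Orientations are given as [roll, pitch, yaw] about the fixed x, y, z axes, in that order (R = Rz(yaw) Ry(pitch) Rx(roll)).
In Python, from workcell import telemetry, viewer, job_done, env gives the robot as it stands. The module is installed in compiled form; this text tells all that it offers.
- The arm moves only by the shell command python3 -m jog 'ROWS' [FORCE]. ROWS is JSON, a list of rows, each a list of 3 entries, a list of its own where there are three numbers: the shift along the tool's x, y, z in cm, then the turn about the tool's z in degrees, then the opening, from 0 (shut) to 1 (fully open). A call has 1 to 10 rows; each row shifts and turns the pose as measured when the row begins, along the tool's axes as they then stand; what a row does not reach is not made up. A row lasts 1/8 s, in which the tool goes at most 62.5 mm and 10.7 degrees, less where a joint would pass 70% of its speed; a pose out of reach is approached as far as the arm can. A call is refused whole if a number of a shift passes 6.25 or a number of a turn 10.7, either way. A call with a gripper value outside its range is refused whole. The fingers move at their own pace and stop on an object; FORCE is the grip in N (left out, the last holds). Time passes only in rows, so rows that do not move let the fingers close. It gives the time, the measured TCP pose, the force and the opening at its end, in the units of the state.
- telemetry.state(): the state, without advancing time (a new reading comes with each control period).
- viewer.grab_frame(name): name is "scene" or "top" or "wrist"; returns a dict with "color" (400x640x3 uint8, red, green, blue), "K" (3x3 intrinsics, pixels), "rvec" (rotation vector, rad) and "tvec" (3), from world to camera coordinates, as OpenCV has them. Camera axes: x right, y down, z forward; pixel columns grow to the right and rows downward; lengths in mm; the calibration is good to about 2 mm. A picture is of the moment at which its call begins. There is no depth.
- job_done(): hands the job in, once; it reports no verdict.
The state is a dict: "time_s": time; "qpos": joint angles; "qvel": joint speeds; "effort": joint torques, N m; "ee_pos": TCP position; "ee_rot": TCP orientation; "force": force on the tool from outside, world axes, zero at the start; "torque": the same for the moment, N m; "gripper_width": finger opening in mm.
Only numpy, scipy, OpenCV 4.12 (cv2) and the standard library are available. Lean on these libraries where they do the work, as an engineer would, in place of code of your own. Each camera call takes 0.05 s, during which the arm holds its last target. There are 200 camera calls.

### The job

At the receiving bench, press down the lever of the dark green case with the fingertips until its lid stands wide open, and keep it wide open for at least two seconds while the bench camera photographs the contents. Then ease the lever up so that the lid comes down gently, without slamming, until it is fully shut, and move clear. Work the lid only through its lever, pick nothing up, and leave the grey case, the tape roll, the mug and the ruler alone.

Things in the scene. Friction and masses are not known exactly. Their poses are not given: they have to be found in the camera images.
- green_box: dark green case fixed to the bench, 180 (x) by 160 (y) by 100 mm high, open on top under its lid, walls 6 mm; origin at the centre of its underside; its -x side is the front, from which the lever sticks out; the lid is hinged along the top of its +x side. Its place and yaw (up to 0.5 rad either way) vary, and it changes sides with the grey case.
- green_pad (a point): centre of the upper face of the black press pad at the end of the green case's lever (moves with the lever). The pad is 38 mm along the lever, 34 mm wide, 10 mm thick, and its centre is 100 mm from the pivot; beside and in front of it is free space. At rest the lever slopes up to the pad at 0.25 rad and the pad centre is 87 mm above the bench; fully pressed it slopes down at 0.25 rad and the pad centre is 37 mm above the bench. Axes at rest as the case's.
- green_pivot (a point): hinge of the green case's lever, on the front of the case: 86 mm before the case's centre, 62 mm above the bench; the lever turns about the case's y axis through it, so the pad moves on an arc of 100 mm radius
- green_lever (a joint): angle of the green case's lever: 0 at rest (pad up), 0.5 rad fully pressed, against a stop. It is linked to the lid, which turns 2.2 times as far. The weight of the lid brings it back up: about 5 to 10 N on the pad at the start of the press, about half of that at the end. Let go, it flies up and the lid slams.
- green_lid (a joint): opening angle of the green case's lid: 0 shut, about 1.1 rad with the lever fully pressed; above 0.95 rad counts as wide open. The lid falls shut by its weight (about 0.26 to 0.46 kg); only the lever holds it. It must not reach the last 0.35 rad before shut faster than 3.2 rad/s (about 145 mm/s at the pad).
- green_lid_edge (a point): middle of the front upper edge of the green case's lid, a plate 188 by 168 by 12 mm hinged at the back; 114 mm above the bench when shut, about 270 mm when wide open. The lid swings up and away from the lever.
- grey_box: light grey case with the same sizes, lever and lid as the green one; origin and axes likewise. Leave it alone.
- grey_lid (a joint): opening angle of the grey case's lid, 0 shut; to be left shut
- tape_roll: loose roll of brown tape lying flat, outer diameter 70 mm, bore 50 mm, 25 mm high; origin at the centre of its underside. Leave it alone.
- mug: loose white mug, 80 mm across, 90 mm high, handle on its +y side; origin at the centre of its underside. Leave it alone.
- ruler: loose steel ruler lying flat, 150 (x) by 28 by 5 mm; origin at the centre of its underside. Leave it alone.

How it is judged (in metres and radians):
On the way, in this order (a step that is already met when the one before it is completed fails the run):
1. the green lid stands wide open (above 0.95 rad), held by its lever, for two seconds (value of joint green_lid above 0.95 rad and value of joint green_lever above 0.4 rad), for 2 s.
2. the green lid is shut again (value of joint green_lid below 0.03 rad), for 0.2 s.
At the end, for the whole second after the job is handed in: The green lid is fully shut (below 0.03 rad) with its lever up (below 0.02 rad), the grey lid is shut, and tape roll, mug and ruler are within 15 mm of where they started (value of joint each of green_lid, grey_lid below 0.03 rad and value of joint green_lever below 0.02 rad and distance of each of tape_roll, mug, ruler from where it was at the start of the episode below 0.015 m); the robot touches nothing.
It fails at once if the green lid slams: falls faster than 3.2 rad/s in its last 0.35 rad (value of joint green_lid below 0.35 rad and velocity of joint green_lid below -3.2 rad/s).
It fails at once if the green lid is touched by the fingers (over 1 N) (contact force between the fingers and green_lid_c0 above 1 N).
It fails at once if the green lid is touched by the arm (over 1 N) (contact force between the arm and green_lid_c0 above 1 N).
It fails at once if the grey case is opened (value of joint grey_lid above 0.1 rad).
It fails at once if the tape roll, mug or ruler is moved or lifted by more than 15 mm (distance of any of tape_roll, mug, ruler from where it was at the start of the episode above 0.015 m).
It also fails if it takes over 43 s, if anything falls off the work surface, if the arm or the gripper's body presses on something with over 40 N, if the wrist force passes 120 N, or if a joint passes its speed limit or range.

## Working session

There is one attempt and no reset: what is moved stays moved. The work goes in short steps, Python scripts to look and compute and a shell command to move; the robot and the scene stay as the last step left them, time stands still between calls to the robot, and variables do not carry over. Pictures are saved under pics/ and viewed, about 8 in all and at most 12, crops included, and the job is handed in when it is done.

```bash
mkdir -p pics
python3 - <<'E'
from workcell import telemetry, viewer, env
import cv2,pickle
print(telemetry.state(), env.tips_ahead)
for n in("top","scene"):
    f=viewer.grab_frame(n); cv2.imwrite(f"pics/{n}0.png",f["color"][:,:,::-1]); pickle.dump(f,open(n+".pkl","wb"))
    print(n,f["K"],f["rvec"],f["tvec"])
E
```

```text
{'time_s': 0.0, 'qpos': array([-6.63496051e+01,  1.83501054e+01,  8.97054564e+01, -1.49741475e-03,
        7.20421025e+01, -1.14747230e+00]), 'qvel': array([ 0.03548474, -0.09161971,  0.08572576,  0.01563893, -0.01295426,
        0.06010384]), 'effort': array([-8.54435712e-06, -4.12454832e+01, -2.31980073e+01,  7.26207113e-02,
        4.55174118e-02, -1.62525362e-04]), 'ee_pos': array([ 240.96117823, -521.57108391,  232.1420664 ]), 'ee_rot': array([-1.79902327e+02, -5.32416078e-04,  2.47983296e+01]), 'force': array([-0.04887829, -0.62825473, -0.03885985]), 'torque': array([-0.00149065,  0.00512309,  0.00768386]), 'gripper_width': 91.22307918955642} 19.0
top [[366.47656306   0.         317.42582968]
 [  0.         366.47656306 197.99904335]
 [  0.           0.           1.        ]] [ 2.13089346 -2.14780276  0.15118852] [   9.7599999   613.77768052 1177.72613474]
scene [[520.44058505   0.         318.89637528]
 [  0.         520.44058505 200.63566819]
 [  0.           0.           1.        ]] [ 2.11731766  1.52248004 -0.45358565] [-216.12945443 -440.01283759 1991.95898346]
```

View pics/top0.png

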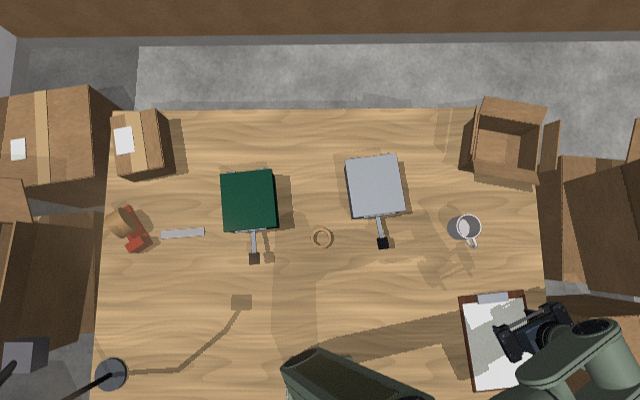

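View pics/scene0.png

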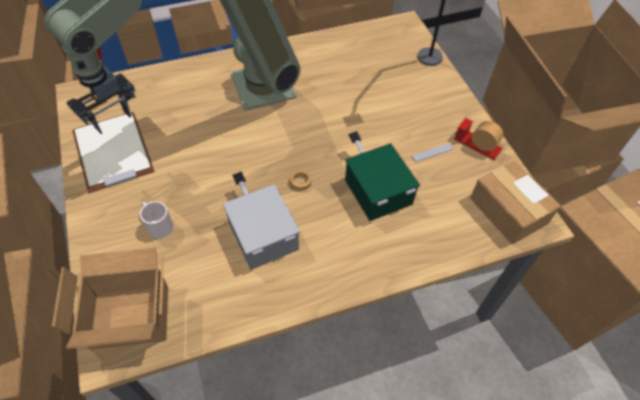

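The top view shows the green case on the left, with its lid at about (220-279, 168-234) and its black pad at about (254,258). The grey case is to the right with its pad at (382,243), the tape is at (322,238), the ruler at (182,233) and the mug at (465,228). The scene view agrees: green lid around (382,175), green pad around (356,137).

```bash
cat > h.py <<'E'
import numpy as np,cv2,pickle
def px2w(f,uv,z):
    R=cv2.Rodrigues(np.array(f["rvec"],float))[0];t=np.array(f["tvec"],float).ravel()
    d=R.T@np.linalg.inv(f["K"])@np.array([uv[0],uv[1],1.]);c=-R.T@t
    return c+d*(z-c[2])/d[2]
def w2px(f,P): return cv2.projectPoints(np.array(P,float).reshape(-1,1,3),np.array(f["rvec"],float),np.array(f["tvec"],float),f["K"],None)[0][:,0]
E
python3 - <<'E'
from h import *
from scipy.optimize import least_squares
fs={n:pickle.load(open(n+".pkl","rb")) for n in("top","scene")}
f=fs["top"];c=f["color"].astype(int)
m=((c[...,1]>c[...,0]+25)&(c[...,1]>60)).astype(np.uint8); m[:, :200]=0; m[260:]=0
m=cv2.morphologyEx(m,cv2.MORPH_OPEN,np.ones((3,3)))
k=max(cv2.findContours(m,0,2)[0],key=cv2.contourArea)
W=np.array([px2w(f,p[0],114)[:2] for p in k],np.float32)
print(cv2.contourArea(k),cv2.minAreaRect(W))
for n,(u0,v0,u1,v1) in {"top":(244,248,264,268),"scene":(344,128,366,148)}.items():
    f=fs[n];g=f["color"].max(2)[v0:v1,u0:u1]
    ys,xs=np.nonzero(g<70);p=(xs.mean()+u0,ys.mean()+v0);print(n,len(xs),p,px2w(f,p,87))
    b=f["color"][v0-20:v1+10,u0-20:u1+20,::-1]; cv2.imwrite(f"pics/{n}_pad.png",cv2.resize(b,None,fx=10,fy=10,interpolation=2))
f=fs["top"]
for nm,uv,z in(("greypad",(382,243),87),("tape",(322,238),25),("ruler",(182,233),5)): print(nm,px2w(f,uv,z))
E
```

```text
2884.5 ((600.6235961914062, 225.296142578125), (184.195556640625, 164.95106506347656), 5.7357001304626465)
top 8 (np.float64(256.625), np.float64(254.0)) [430.41186158 197.91973873  87.        ]
scene 48 (np.float64(354.0208333333333), np.float64(136.4375)) [419.11676871 207.97700414  87.        ]
greypad [ 461.95836573 -198.63648981   87.        ]
tape [481.68669997  -9.23068223  25.        ]
ruler [503.13004814 468.73064969   5.        ]
```

View pics/top_pad.png

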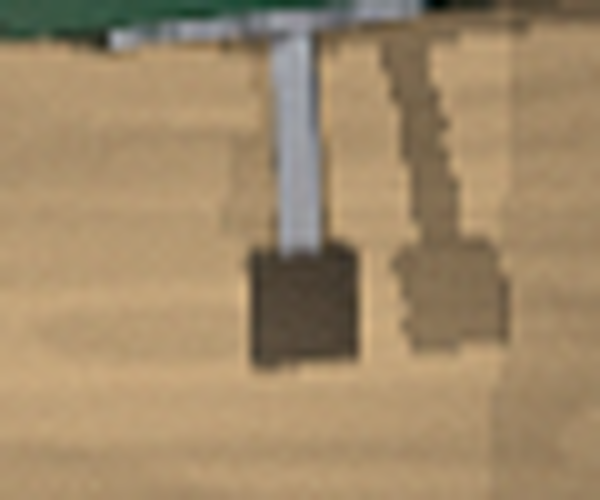

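Lid fit and both pad views agree: the pad is at about (419, 207.5, 87), and the case yaw is about 5.7°. I'll close the gripper, align tool x with the case x axis, and cross above everything.

```bash
python3 -m jog '[[[0,0,0],9.6,0],[[0,0,0],9.6,0],[[1.7,-5,0],0,0],[[1.7,-5,0],0,0],[[1.7,-5,0],0,0],[[1.7,-5,0],0,0],[[1.7,-5,0],0,0],[[1.7,-5,0],0,0],[[1.7,-5,0],0,0],[[1.7,-5,0],0,0]]' 20
```

```text
time_s: 1.35
ee_pos: [343.4, -101.2, 229.9]
ee_rot: [-179.6, 0.1, 4.4]
force: [0.8, 0.2, 0.1]
gripper_width: 0.3
```

```bash
python3 -m jog '[[[1.6,-5,0],-1.2,0],[[1.6,-5,0],0,0],[[1.6,-5,0],0,0],[[1.6,-5,0],0,0],[[1.6,-5,0],0,0],[[1.6,-5,0],0,0],[[0,0,2],0,0],[[0,0,2],0,0],[[0,0,2],0,0],[[0,0,0],0,0]]'
python3 - <<'E'
from workcell import telemetry,viewer
import cv2,numpy as np
s=telemetry.state();print(s["ee_pos"],s["ee_rot"],s["force"])
f=viewer.grab_frame("wrist");cv2.imwrite("pics/w1.png",f["color"][:,:,::-1])
from h import *
print(w2px(f,[[419,207.5,87],[415,207,87]]),w2px(f,[s["ee_pos"]-[0,0,19]]))
E
```

```text
time_s: 2.6
ee_pos: [409.4, 221.9, 168.4]
ee_rot: [-179.7, 0.1, 6.2]
force: [0.5, 0.3, -0.3]
gripper_width: 0.7
[409.40278507 221.88028489 168.35382817] [-1.79672723e+02  1.26257715e-01  6.17628107e+00] [ 0.51221342  0.30803136 -0.31516581]
[[341.46613986 203.75348298]
 [341.44981699 208.45620117]] [[322.8589567  245.16526614]]
```

View pics/w1.png

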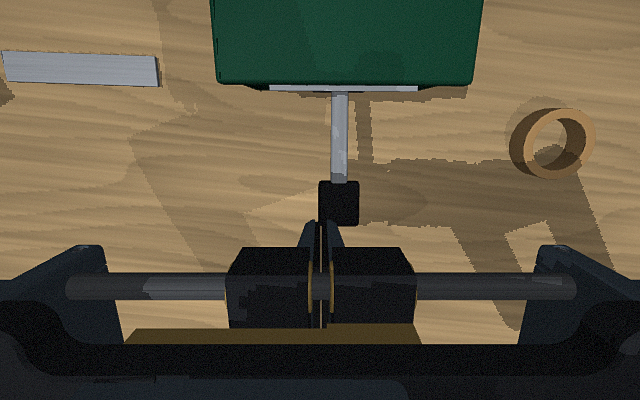

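The wrist view shows the pad at (339,203), against a predicted (341,204), so the estimate holds. The lever runs along the image's vertical. Next I centre over the pad and come down.

```bash
python3 -m jog '[[[0.4,1.5,0],0.5,0],[[0,0,1.5],0,0],[[0,0,1.5],0,0],[[0,0,1.0],0,0],[[0,0,0],0,0]]'
```

```text
time_s: 3.28
ee_pos: [420.0, 205.2, 132.5]
ee_rot: [-179.5, -0.5, 5.5]
force: [0.5, -0.3, -0.5]
gripper_width: 0.3
```

```bash
python3 -m jog '[[[-0.4,-0.2,0.6],0,0],[[0,0,0.6],0,0],[[0,0,0.6],0,0],[[0,0,0.6],0,0],[[0,0,0.6],0,0]]'
```

```text
time_s: 3.9
ee_pos: [415.4, 207.3, 102.7]
ee_rot: [-179.5, -0.5, 5.5]
force: [-5.4, 0.2, 6.4]
gripper_width: 0.8
```

```bash
python3 -m jog '[[[0,0,0.6],0,0],[[0,0,0.6],0,0],[[0,0,0.6],0,0],[[0,0,0.6],0,0],[[0,0,0.6],0,0],[[0,0,0.5],0,0]]'
```

```text
time_s: 4.65
ee_pos: [414.1, 207.4, 68.2]
ee_rot: [-179.6, -0.3, 5.5]
force: [-0.2, -1.9, 4.9]
gripper_width: 0.6
```

```bash
python3 -m jog '[[[0,0,0.4],0,0],[[0,0,0.3],0,0],[[0,0,0.2],0,0]]'; python3 -m jog '[[[0,0,0.2],0,0]]'
```

```text
time_s: 5.03
ee_pos: [415.7, 207.6, 59.2]
ee_rot: [-179.6, -0.5, 5.6]
force: [0.5, -1.3, 5.3]
gripper_width: 0.4
time_s: 5.15
ee_pos: [416.0, 207.6, 58.4]
ee_rot: [-179.6, -0.5, 5.6]
force: [-5.9, -3.9, 27.0]
gripper_width: 0.2
```

The force jumped to 27 N, so the lever is at its stop. I'll hold there and check the lid.

```bash
python3 -m jog '[[[0,0,0],0,0],[[0,0,0.05],0,0],[[0,0,0.05],0,0],[[0,0,0.05],0,0]]'
python3 - <<'E'
from workcell import viewer
import cv2
f=viewer.grab_frame("scene");cv2.imwrite("pics/s2.png",cv2.resize(f["color"][60:260,240:520,::-1],None,fx=2.5,fy=2.5))
E
```

```text
time_s: 5.65
ee_pos: [415.8, 207.6, 59.1]
ee_rot: [-179.5, -0.6, 5.6]
force: [-0.7, -2.5, 8.3]
gripper_width: 0.4
```

View pics/s2.png

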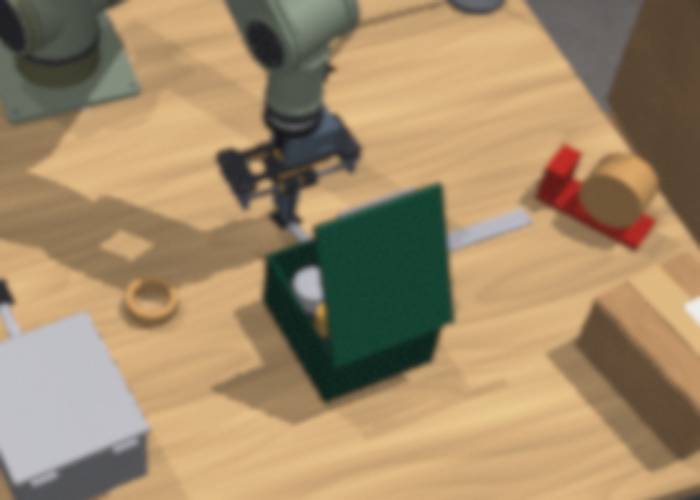

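The lid stands wide open (front edge at about (380,200) in the crop), the contents are visible, and the fingers are on the pad. I'll hold for about 3.6 s with a slight downward bias.

```bash
for i in 1 2 3; do python3 -m jog '[[[0,0,0.1],0,0],[[0,0,0.1],0,0],[[0,0,0.1],0,0],[[0,0,0.1],0,0],[[0,0,0.1],0,0],[[0,0,0.1],0,0],[[0,0,0.1],0,0],[[0,0,0.1],0,0],[[0,0,0.1],0,0],[[0,0,0.1],0,0]]'; done
```

```text
time_s: 6.95
ee_pos: [415.8, 207.5, 58.8]
ee_rot: [-179.5, -0.8, 5.6]
force: [-2.2, -2.3, 13.8]
gripper_width: 0.6
time_s: 8.2
ee_pos: [415.7, 207.5, 58.7]
ee_rot: [-179.4, -1.0, 5.6]
force: [-2.3, -2.2, 13.9]
gripper_width: -0.3
time_s: 9.45
ee_pos: [415.7, 207.5, 58.7]
ee_rot: [-179.3, -1.3, 5.6]
force: [-2.8, -2.6, 14.1]
gripper_width: 0.4
```

Held, and the force stayed near 14 N. Now I ease the lever up slowly, at about 30 mm/s.

```bash
python3 -m jog '[[[0,0,-0.3],0,0],[[0,0,-0.4],0,0],[[0,0,-0.4],0,0],[[0,0,-0.4],0,0],[[0,0,-0.4],0,0]]'; python3 -m jog '[[[0,0,-0.4],0,0],[[0,0,-0.4],0,0],[[0,0,-0.4],0,0],[[0,0,-0.4],0,0]]'
```

```text
time_s: 10.07
ee_pos: [413.1, 207.2, 77.8]
ee_rot: [-179.3, -1.0, 5.5]
force: [-1.6, 0.3, 3.1]
gripper_width: 0.6
time_s: 10.58
ee_pos: [413.8, 207.3, 95.5]
ee_rot: [-179.3, -1.1, 5.6]
force: [-0.2, -0.2, 4.2]
gripper_width: 0.6
```

```bash
python3 -m jog '[[[0,0,-0.3],0,0],[[0,0,-0.3],0,0],[[0,0,-0.3],0,0],[[0,0,-0.3],0,0],[[0,0,-0.3],0,0],[[0,0,-0.3],0,0],[[0,0,-0.3],0,0]]'; python3 -m jog '[[[0,0,-1],0,0],[[0,0,-2],0,0],[[0,0,-3],0,0],[[-1,0,-3],0,0],[[-2,0,-2],0,0],[[-2,0,0],0,0],[[0,0,0],0,0],[[0,0,0],0,0]]'
python3 - <<'E'
from workcell import viewer
import cv2
f=viewer.grab_frame("scene");cv2.imwrite("pics/s3.png",cv2.resize(f["color"][60:260,120:520,::-1],None,fx=2,fy=2))
E
```

```text
time_s: 11.45
ee_pos: [413.6, 206.7, 117.4]
ee_rot: [-179.3, -1.1, 5.6]
force: [-0.3, -0.3, -0.2]
gripper_width: 0.4
time_s: 12.45
ee_pos: [358.5, 199.7, 230.4]
ee_rot: [-179.4, -0.9, 5.6]
force: [0.4, 0.6, -1.1]
gripper_width: 0.5
```

View pics/s3.png

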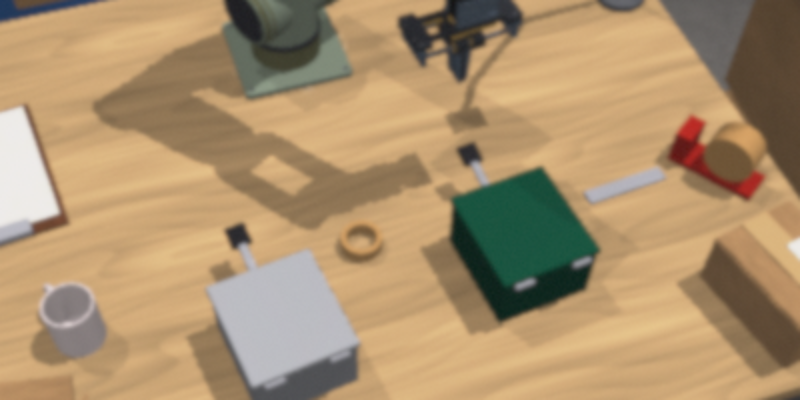

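The green lid is shut with its pad up at (470,155). The arm is clear, and the grey case, tape, mug and ruler look unmoved.

```bash
python3 -c "
from workcell import job_done
print(job_done())"
```

```text
the job is handed in; nothing more can be done
None
```

I opened the green case's lid by its lever, held it open, let it down gently and handed the job in at about 12.5 s. No verdict was reported.

- **Opening:** I pressed the lever with closed fingertips until the force jumped to 27 N at the stop. I then held it there for over 4 s at 8–14 N, and a picture showed the lid wide open.
- **Closing:** I eased the lever up at about 25–35 mm/s, against the 145 mm/s limit. The fingers still carried about 4 N just below the rest height, and the force then dropped to zero as they lifted off.
- **Last checks:** The final picture shows the lid shut, the lever up, the arm well clear and touching nothing, and the grey case shut. The tape, mug and ruler look where they were; I judged that by eye and did not measure it. No check failed or disagreed.

The lid and lever angles are inferred from the pictures, heights and forces, because the robot's state does not report them.

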